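Take the blade cap off a desk fan, whichever way it is threaded

TASK

The white desk fan on the green mat is being stripped for cleaning: unscrew the black cap that holds its blue blades. You cannot see whether its thread is the usual kind or reversed, so find out by trying: if it stops one way, it loosens the other. Unscrew it, lift it off and finish while still holding it in the gripper, upright and still, about ten centimetres above its seat, and leave everything else on the desk where it is.

Things in the scene. Friction and masses are not known exactly. Their poses are not given: they have to be found in the camera images.
- cap: Black ribbed plastic blade cap (spinner) at the middle of the white fan's blue rotor: upright, round, 38 mm across, 31 mm high, hollow, open below, 25 to 50 g, loose. Origin at the centre of its lower rim; z up, x along the white line on its top. It starts done up, rim on the hub face, x within 0.05 rad of world +x. Grip it round the sides; a 35 N grip turns it, and slips round it at a stop.
- cap_line (a point): Outer end of the short white index line on the cap's top, 16 mm from the cap's axis, 31 mm above its lower rim: shows how far the cap has turned.
- spindle_top (a point): Top of the 21 mm spindle hidden in the cap, on the rotor axis. Coarse thread with 2 mm end play: the cap rises 27 mm per turn (4.3 mm per rad). Its hand differs from run to run. The tightening way the cap gives at most 0.25 rad, then stops; the loosening way it runs easily, stays if let go part-way, and is off the thread after 2.3 to 2.7 rad; 25 mm above its seat it clears everything.
- rotor: The white fan's blue rotor: 50 mm hub, five blades out to 82 mm radius. It cannot turn: a black rubber wedge is jammed beside a blade. Origin on its axis at the hub face, where the cap's rim sits, 147 mm above the desk; z up, x along world x. The blades stay at least 6 mm below the hub face, so fingertips fit down to the hub face all round the cap.
- fan: The white desk fan on the green mat, head tilted back to face the ceiling: round 144 mm foot, two-armed yoke 226 mm wide, motor, bowl-shaped rear wire guard of 190 mm diameter with its rim 120 mm above the desk. Fixed. Origin on the rotor axis at the underside of the foot. The black fan farther right is another one, its turn still to come.
- front_guard: The white wire front guard already taken off, lying on the desk to the left: 195 mm across, 27 mm high, loose. Origin at the centre of its underside. Leave it.
- screwdriver: A screwdriver with red handle, 170 mm long, lying to the right of the fan, loose. Leave it.
- screw_dish: A small yellow dish with the guard's screws, 80 mm across, 22 mm high, to the right, near the robot, loose. Origin at the centre of its underside. Leave it.

How it is judged:
On the way:
1. the cap has been turned well round on its thread (at least 45 degrees from where it started) and has risen 2 to 12 mm with it (angle between the x axis of cap and the x axis of rotor, either way round above 0.75 rad and z of cap in the frame of rotor between 0.002 and 0.012 m and horizontal distance between cap and rotor below 0.006 m), for 0.05 s.
At the end, for the whole second after the job is handed in: The gripper still holds the cap (more than 2 N on it), its lower rim more than 60 mm above the hub face, within 20 degrees of upright, touching neither rotor nor fan, and still (under 30 mm/s) (z of cap in the frame of rotor above 0.06 m and contact force between the fingers and cap above 2 N and contact force between cap and rotor below 0.1 N and contact force between cap and fan below 0.1 N and angle between cap's own z axis and vertical below 0.35 rad and linear speed of cap below 0.03 m/s); the arm keeps its last pose, push and grip.
It fails at once if the front guard is moved more than 20 mm (distance of front_guard from where it was at the start of the episode above 0.02 m).
It fails at once if the screwdriver is moved more than 20 mm (distance of screwdriver from where it was at the start of the episode above 0.02 m).
It fails at once if the screw dish is moved more than 20 mm (distance of screw_dish from where it was at the start of the episode above 0.02 m).
It also fails if it takes over 61 s, if anything falls off the work surface, if the arm or the gripper's body presses on something with over 40 N, if the wrist force passes 120 N, or if a joint passes its speed limit or range.

ROBOT

A 7-joint arm with a two-finger parallel gripper is mounted at the origin on the work surface. World frame = base frame: x ahead of the robot, y to its left, z up, the work surface at z = 0. Lengths are in m, angles in rad, forces in N, time in s.
With the tool pointing down it reaches from about 0.4 to 0.85 m from the base axis. Payload 4.5 kg.
Tool frame: the origin (TCP) lies at the very end of the fingers, on their centre line; the grasp point (between the pads) lies 19 mm behind it; z points along the fingers, y is the line along which they close (so a half turn about z gives the same grasp; the last joint's range is limited). The gripper opens to 88 mm and grips with 3 to 60 N. Pads are 18 mm wide; open, the fingers measure 123 mm over their backs; the gripper's body (75 mm by 187 mm) begins 45 mm behind the grasp point.
Start: joints at [-1.297, 0.689, -0.195, 1.565, 0.157, 0.902, -0.215], TCP at [0.148, 0.607, 0.239] pointing down, gripper open.
Joint ranges: [-3.01, 3.01], [-0.46, 2.08], [-1.47, 1.51], [0.13, 2.56], [-1, 4.14], [0.04, 2.09], [-2.66, 2.66]. Speed limits (rad/s): [2.57, 2.57, 3.14, 3.14, 3.14, 3.14, 3.14].

INTERFACE

Orientations are given as a unit quaternion [x, y, z, w].
In Python, from plant import r gives the robot as it stands. The module is installed in compiled form; this text tells all that it offers.
- The arm moves only by the tool step_arm, never from a script. Its argument "increments" is a list of rows, each a list of 2 entries, a list of its own where there are three numbers: the shift along the world's x, y, z in cm, then the turn, a rotation vector about the world's x, y, z in degrees. A call has exactly 10 rows; each row shifts and turns the commanded pose from where the row before left it; what a row does not reach is not made up. A row lasts 1/10 s, in which the tool goes at most 50 mm and 8.59 degrees, less where a joint would pass 70% of its speed; a pose out of reach is approached as far as the arm can. A call is refused whole if a number of a shift passes 5 or a number of a turn 8.59, either way. A call with a gripper value outside its range is refused whole. "fingers" is the opening, from 0 (shut) to 1 (fully open), set as the call begins (left out, the last holds). The fingers move at their own pace and stop on an object; "grip_force" is the grip in N (left out, the last holds). Time passes only in rows, so rows that do not move let the fingers close, or fill a call up. It gives the time, the measured TCP pose, the force, the opening and the grip force at its end, in the units of the state.
- r.get_state(): the state, without advancing time (a new reading comes with each control period).
- r.snapshot(name): name is "side" or "top" or "wrist"; returns (picture, depth): 480x640x3 uint8, red, green, blue; 480x640 float32, m along the optical axis (not along the pixel's ray), 0 where there is no reading.
- r.calibration(name): a dict with "fov_y" (degrees; the focal length in pixels is half the picture's height over the tangent of half this angle, whatever the lens; pixels are square), "cx", "cy" (the principal point, pixels), "k1" (the pictures are not rectified: a ray, as slopes to the right and down, at radius r is drawn at 1 + k1 r^2 times it, then the intrinsics apply), "R" (3x3) and "t" (3): a world point X has camera coordinates R X + t. Camera axes: x right, y down, z forward; pixel columns grow to the right and rows downward; lengths in m; the calibration is good to about 2 mm. A picture is of the moment at which its call begins: read the wrist's pose just before it. calibration takes no time and is no camera call; for the wrist camera it gives the pose at the moment of the call.
- r.finish_job(): hands the job in; it is judged then, once.
The state is a dict: "clock": time; "q": joint angles; "qd": joint speeds; "joint_torque": joint torques, N m; "tool_pos": TCP position; "eef_rot": TCP orientation; "contact_force": force on the tool from outside, world axes, zero at the start; "moment": the same for the moment, N m; "opening": opening from 0.0 (shut) to 1.0 (fully open); "finger_force": force on a finger pad.
Only numpy, scipy, OpenCV 4.12 (cv2) and the standard library are available. Lean on these libraries where they do the work, as an engineer would, in place of code of your own. Each camera call takes 0.05 s, during which the arm holds its last target. There are 200 camera calls.

## Working session

There is one attempt and no reset: what is moved stays moved. The work goes in short steps, Python scripts to look and compute and a tool call to move; the robot and the scene stay as the last step left them, time stands still between calls to the robot, and variables do not carry over. Pictures are saved under pics/ and viewed, at most 10 in all, crops included, and the job is handed in when it is done.

Besides the shell and the picture viewer there is one more tool, called after "Request:" by a JSON object that holds its "op" and its "data". step_arm: Moves the arm, as the interface text tells. Its arguments: {"type":"object","properties":{"increments":{"type":"array","items":{"type":"array"}},"fingers":{"type":"number"},"grip_force":{"type":"number"}},"required":["increments"]}

```bash
mkdir -p pics; cat > h.py <<'E'
import numpy as np, cv2
from plant import r
def snap(n,f):
    c=r.calibration(n); p,d=r.snapshot(n); cv2.imwrite(f'pics/{f}.png',p[:,:,::-1]); np.savez(f'pics/{f}.npz',p=p,d=d,**{k:np.array(v) for k,v in c.items()}); return p,d
def world(f,u,v,z=None):
    s=np.load(f'pics/{f}.npz'); F=240/np.tan(np.radians(s['fov_y'])/2)
    xd,yd=(u-s['cx'])/F,(v-s['cy'])/F; x,y=xd,yd
    for _ in range(20):
        g=1+s['k1']*(x*x+y*y); x,y=xd/g,yd/g
    ray=np.array([x,y,1]); R,t=s['R'],s['t']; C=-R.T@t; w=R.T@ray
    if z is None: return C+w*float(s['d'][int(v),int(u)])
    return C+w*(z-C[2])/w[2]
E
python3 - <<'E'
from h import *
snap('top','top0');snap('side','side0')
s=r.get_state();print(s)
E
```

```text
{'clock': 0.1, 'q': array([-1.29722193,  0.68991343, -0.19451237,  1.56621448,  0.15729256,
        0.90250065, -0.21509512]), 'qd': array([-0.00112379, -0.00248389, -0.00127327, -0.00159448, -0.00124826,
        0.00016296, -0.00032126]), 'joint_torque': array([-2.77329695e-03, -5.28498888e+01, -1.27155863e+00, -1.53837276e+01,
       -5.25867334e-02,  1.99642833e-03,  4.98994518e-05]), 'tool_pos': array([0.14833886, 0.60656679, 0.23798853]), 'eef_rot': array([ 1.19566669e-01,  9.92825833e-01, -8.22313140e-04, -4.01094984e-05]), 'contact_force': array([-0.54829391,  0.19491405, -0.06412395]), 'moment': array([-0.04475461, -0.01942116, -0.02283228]), 'finger_force': 0.0, 'opening': 0.9985146492598143}
```

View pics/top0.png

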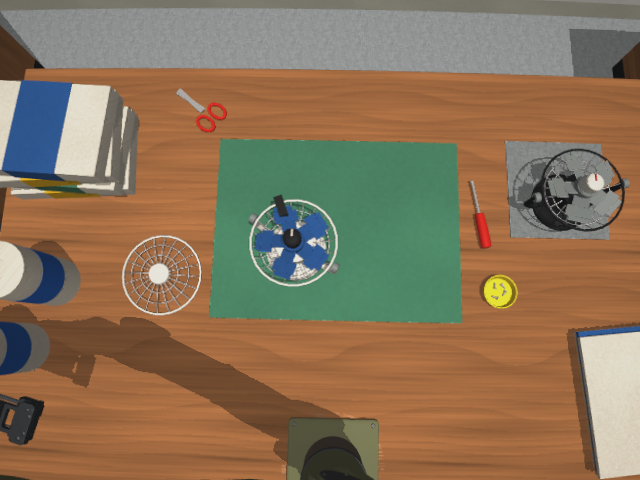

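View pics/side0.png

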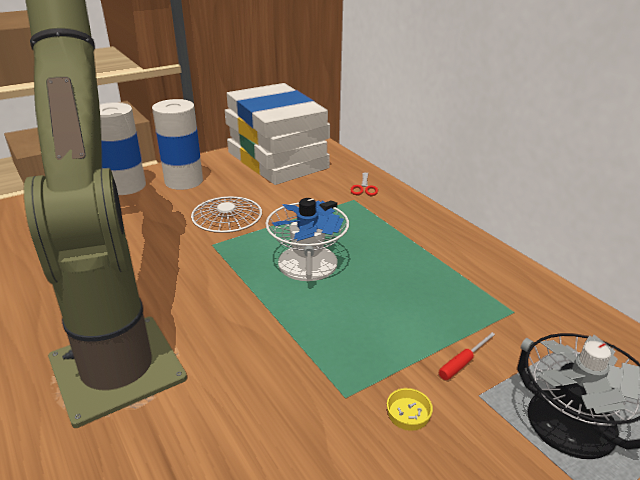

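The top view shows the fan's black cap at about (291,239), with its line pointing up (+x). The guard is at (161,274), the screwdriver at (481,215) and the dish at (500,291). The gripper is at the lower left.

```bash
python3 - <<'E'
from h import *
p=cv2.imread('pics/top0.png')[209:269,251:331]; cv2.imwrite('pics/c0.png',cv2.resize(p,None,fx=8,fy=8,interpolation=cv2.INTER_CUBIC))
print(world('top0',291,238,.178),world('top0',291,241), r.calibration('wrist'))
from scipy.spatial.transform import Rotation as R
print(R.from_quat(r.get_state()['eef_rot']).as_matrix().round(3))
E
```

```text
[0.48732868 0.09705077 0.178     ] [0.48177799 0.09713389 0.17381416] {'fov_y': 69.23084760480657, 'cx': 315.4532180146622, 'cy': 239.00902568059752, 'k1': -0.04420457215473041, 'R': array([[ 0.23853102,  0.97113332, -0.00173991],
       [ 0.93226959, -0.22848275,  0.28048004],
       [ 0.27198597, -0.06852525, -0.95985828]]), 't': array([-0.62311848, -0.03855118,  0.39004271])}
[[-0.971  0.237 -0.   ]
 [ 0.237  0.971 -0.002]
 [-0.    -0.002 -1.   ]]
```

View pics/c0.png

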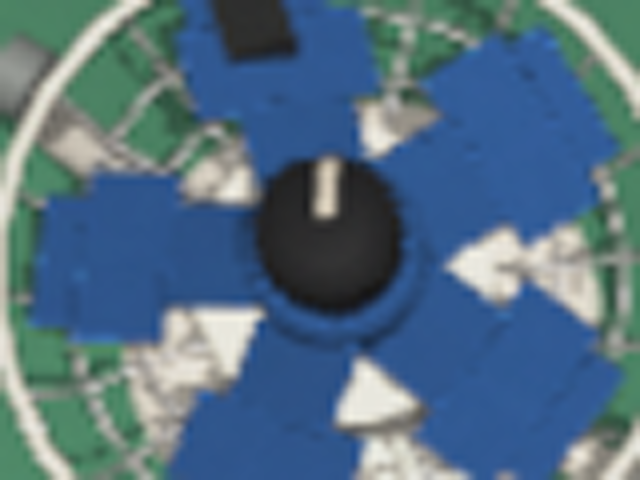

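The enlarged crop shows the cap's top centre at about (292,236.5), with the index line along +x. The black wedge lies on the +x side, slightly to +y. I'll move above the cap and look with the wrist camera.

Request:
{"op": "step_arm", "data": {"increments": [[[2.4,-3.6,0.2],[0,0,0]],[[2.4,-3.6,0.2],[0,0,0]],[[2.4,-3.6,0.2],[0,0,0]],[[2.4,-3.6,0.2],[0,0,0]],[[2.4,-3.6,0.2],[0,0,0]],[[2.4,-3.6,0.2],[0,0,0]],[[2.4,-3.6,0.2],[0,0,0]],[[2.4,-3.6,0],[0,0,0]],[[2.4,-3.6,0],[0,0,0]],[[2.4,-3.6,0],[0,0,0]]], "fingers": 1}}

```text
clock: 1.1
tool_pos: [0.389, 0.2455, 0.2526]
eef_rot: [0.12, 0.993, -0.0, -0.0]
contact_force: [0.3, 0.5, -0.2]
opening: 1.002
finger_force: 0.0
```

Request:
{"op": "step_arm", "data": {"increments": [[[2.4,-3.6,0],[0,0,0]],[[2.4,-3.6,0],[0,0,0]],[[2.4,-3.6,0],[0,0,0]],[[2.4,-3.6,0],[0,0,0]],[[0.5,-0.5,0],[0,0,0]],[[0,0,0],[0,0,0]],[[0,0,0],[0,0,0]],[[0,0,0],[0,0,0]],[[0,0,0],[0,0,0]],[[0,0,0],[0,0,0]]]}}

```text
clock: 2.1
tool_pos: [0.489, 0.0991, 0.2528]
eef_rot: [0.119, 0.993, 0.0, -0.0]
contact_force: [0.7, -0.0, -0.3]
opening: 1.002
finger_force: 0.0
```

```bash
python3 - <<'E'
from h import *
p,d=snap('wrist','w0'); s=r.get_state(); print(s['clock'],s['q'].round(3),s['tool_pos'].round(4),s['eef_rot'].round(4),s['contact_force'])
E
```

```text
2.15 [-0.122  0.512 -0.26   1.919  0.189  0.735  0.841] [0.4891 0.0989 0.2528] [ 1.189e-01  9.929e-01  1.000e-04 -0.000e+00] [-0.26196359  0.20109081 -0.03941756]
```

View pics/w0.png

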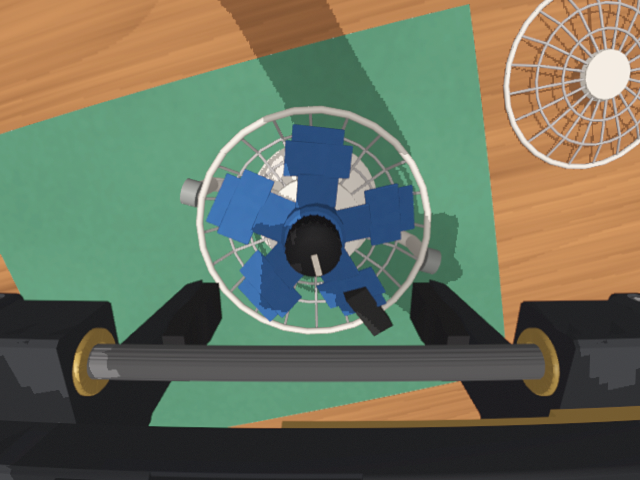

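The wrist view shows the black cap around (313,245), with its white line running from (314,256) to (319,277). The wedge is at (370,311). I'll enlarge it to get an exact position.

```bash
python3 - <<'E'
from h import *
p=cv2.imread('pics/w0.png')[200:350,260:420]; cv2.imwrite('pics/c1.png',cv2.resize(p,None,fx=4,fy=4,interpolation=cv2.INTER_CUBIC))
for u,v in [(319,276),(314,257),(313,245),(313,262),(300,255),(330,250),(360,300),(370,311),(378,325),(295,245)]: print(u,v,world('w0',u,v).round(4),world('w0',u,v,.178).round(4))
s=np.load('pics/w0.npz');d=s['d']
pts=np.array([np.r_[world('w0',u,v),u,v] for u in range(280,346) for v in range(215,295) if d[v,u]>0])
m=abs(pts[:,2]-.178)<.004; q=pts[m]; print(m.sum(),q[:,:3].mean(0),q[:,:3].min(0),q[:,:3].max(0))
print(cv2.minEnclosingCircle(q[:,:2].astype(np.float32)))
E
```

```text
319 276 [0.5789 0.0808 0.0014] [0.5079 0.0961 0.178 ]
314 257 [0.4938 0.096  0.1779] [0.4937 0.0961 0.178 ]
313 245 [0.4856 0.0974 0.1773] [0.4854 0.0974 0.178 ]
313 262 [0.4967 0.0946 0.1789] [0.497  0.0945 0.178 ]
300 255 [0.4904 0.0872 0.1773] [0.4901 0.0873 0.178 ]
330 250 [0.4914 0.1076 0.1782] [0.4915 0.1076 0.178 ]
360 300 [0.5536 0.1206 0.1363] [0.5323 0.1197 0.178 ]
370 311 [0.5678 0.1269 0.1324] [0.5424 0.1249 0.178 ]
378 325 [0.5843 0.1312 0.1298] [0.5547 0.1283 0.178 ]
295 245 [0.4828 0.0856 0.177 ] [0.4825 0.0858 0.178 ]
2270 [0.48893695 0.09649483 0.17709557] [0.47157987 0.07718977 0.17400772] [0.50837923 0.11482673 0.18031277]
((0.48998114466667175, 0.09619232267141342), 0.01903657801449299)
```

View pics/c1.png

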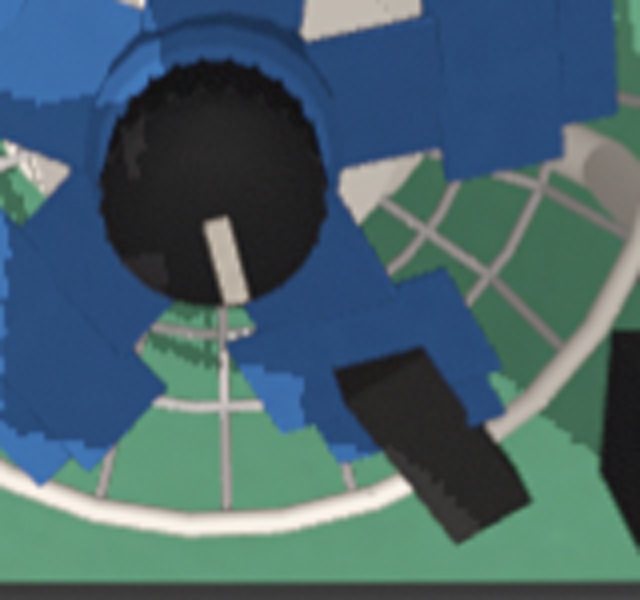

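The cap centre is (0.490, 0.096). The wedge stays below z = 0.137, so it isn't in the way. I'll wind the wrist back 64° while descending, then grip and try counter-clockwise.

Request:
{"op": "step_arm", "data": {"increments": [[[0.1,-0.3,-1.0],[0,0,-8]],[[0,0,-1.0],[0,0,-8]],[[0,0,-1.0],[0,0,-8]],[[0,0,-1.0],[0,0,-8]],[[0,0,-1.0],[0,0,-8]],[[0,0,-1.0],[0,0,-8]],[[0,0,-1.0],[0,0,-8]],[[0,0,-1.0],[0,0,-8]],[[0,0,-1.1],[0,0,0]],[[0,0,-1.0],[0,0,0]]]}}

```text
clock: 3.15
tool_pos: [0.4903, 0.0955, 0.1511]
eef_rot: [0.626, 0.78, 0.0, -0.0]
contact_force: [-0.1, 0.1, 0.0]
opening: 0.999
finger_force: 0.0
```

Request:
{"op": "step_arm", "data": {"increments": [[[0,0,0],[0,0,0]],[[0,0,0],[0,0,0]],[[0,0,0],[0,0,0]],[[0,0,0],[0,0,0]],[[0,0,0],[0,0,0]],[[0,0,0],[0,0,0]],[[0,0,0],[0,0,0]],[[0,0,0],[0,0,0]],[[0,0,0],[0,0,0]],[[0,0,0],[0,0,0]]], "fingers": 0, "grip_force": 35}}

```text
clock: 4.15
tool_pos: [0.4905, 0.0951, 0.1519]
eef_rot: [0.628, 0.779, 0.0, 0.0]
contact_force: [-1.2, 0.1, 3.1]
opening: 0.422
finger_force: 35.0
```

```bash
python3 - <<'E'
from h import *
p,d=snap('wrist','w1'); s=r.get_state(); print(s['clock'],s['q'].round(3),s['tool_pos'].round(4),s['eef_rot'].round(4),s['contact_force'].round(2),s['moment'].round(3),s['opening'],s['finger_force'])
cv2.imwrite('pics/c2.png',cv2.resize(cv2.imread('pics/w1.png'),None,fx=1,fy=1)[150:450,150:490])
E
```

```text
4.2 [-0.326  0.671  0.068  2.031 -0.099  0.443  0.03 ] [0.4905 0.0952 0.1519] [6.275e-01 7.786e-01 1.000e-04 1.000e-04] [-0.52 -0.21  3.9 ] [-0.106  0.109  0.03 ] 0.4241567799416684 34.994630413111736
```

View pics/c2.png

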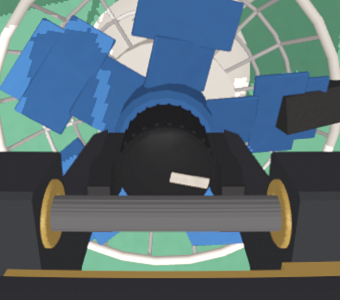

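The grip is secure (37 mm opening, 35 N), and the line is visible in the crop from (170,177) to (208,184). I'll try 40° counter-clockwise.

Request:
{"op": "step_arm", "data": {"increments": [[[0,0,0],[0,0,6]],[[0,0,0],[0,0,6]],[[0,0,0.05],[0,0,6]],[[0,0,0.05],[0,0,6]],[[0,0,0.05],[0,0,6]],[[0,0,0.0],[0,0,5]],[[0,0,0],[0,0,5]],[[0,0,0],[0,0,0]],[[0,0,0],[0,0,0]],[[0,0,0],[0,0,0]]]}}

```text
clock: 5.2
tool_pos: [0.4912, 0.0954, 0.1535]
eef_rot: [0.324, 0.946, 0.001, 0.001]
contact_force: [1.6, 0.7, 5.3]
opening: 0.418
finger_force: 35.0
```

```bash
cat >> h.py <<'E'
def line(f):
    p,d=snap('wrist',f); s=r.get_state(); print(s['clock'],'q7',s['q'].round(3),s['tool_pos'].round(4),s['eef_rot'].round(4),s['contact_force'].round(2),s['moment'].round(3),s['opening'],s['finger_force'])
    sub=p[250:350,260:380].astype(int); m=((sub.min(2)>130)&(sub.max(2)-sub.min(2)<50)).astype(np.uint8)
    n,l,st,c=cv2.connectedComponentsWithStats(m)
    for i in range(1,n):
        if st[i,4]>25:
            v,u=np.nonzero(l==i); z=s['tool_pos'][2]+.026; w=np.array([world(f,a+260,b+250,z)[:2] for a,b in zip(u,v)])
            ev,e=np.linalg.eigh(np.cov(w.T)); e=e[:,1]; k=w.mean(0)-s['tool_pos'][:2]
            e=e*np.sign(e@k); print('comp',st[i],c[i]+[260,250],'axis deg',np.degrees(np.arctan2(e[1],e[0])).round(1),'offset mm',(k*1000).round(1),'dir',np.degrees(np.arctan2(k[1],k[0])).round(1))
E
python3 - <<'E'
from h import *
line('w2')
E
```

```text
5.25 q7 [-0.212  0.665 -0.116  2.023  0.161  0.46   0.464] [0.4912 0.0954 0.1535] [3.239e-01 9.461e-01 5.000e-04 7.000e-04] [2.12 0.67 5.11] [ 0.119 -0.334 -0.046] 0.4242154844050208 34.99322693382055
comp [105  10  15  23 233] [373.19313305 271.98283262] axis deg 130.7 offset mm [-5.9 30.9] dir 100.9
comp [ 60  72  39  16 376] [339.1143617  329.96542553] axis deg 40.9 offset mm [5.8 6.3] dir 47.5
```

The line turned the full 40° with the gripper, well past the 0.25 rad limit for tightening. So counter-clockwise loosens it, and I'll carry on, rising with the thread.

Request:
{"op": "step_arm", "data": {"increments": [[[0,0,0.1],[0,0,7]],[[0,0,0.06],[0,0,8]],[[0,0,0.06],[0,0,8]],[[0,0,0.06],[0,0,8]],[[0,0,0.06],[0,0,8]],[[0,0,0.06],[0,0,8]],[[0,0,0.06],[0,0,8]],[[0,0,0.06],[0,0,8]],[[0,0,0.03],[0,0,5]],[[0,0,0],[0,0,0]]]}}

```text
clock: 6.25
tool_pos: [0.4913, 0.0966, 0.1589]
eef_rot: [-0.261, 0.965, 0.001, 0.001]
contact_force: [2.5, 4.8, 3.6]
opening: 0.424
finger_force: 35.0
```

```bash
python3 - <<'E'
from h import *
line('w3')
E
```

```text
6.3 q7 [-0.003  0.686 -0.456  2.008  0.543  0.566  1.262] [0.4912 0.0966 0.1589] [-0.2603  0.9655  0.0011  0.0012] [3.12 3.55 1.91] [ 0.946 -0.536 -0.042] 0.4223504548002323 34.99495971484066
comp [104   3  16  28 282] [373.24468085 267.56737589] axis deg -150.3 offset mm [-33.1   4.2] dir 172.7
comp [ 60  72  40  16 376] [339.19946809 329.82446809] axis deg 108.8 offset mm [-4.5  6.9] dir 123.1
```

Request:
{"op": "step_arm", "data": {"increments": [[[0.05,0.1,0.1],[0,0,7]],[[0,0,0.06],[0,0,8]],[[0,0,0.06],[0,0,8]],[[0,0,0.06],[0,0,8]],[[0,0,0.06],[0,0,8]],[[0,0,0.06],[0,0,8]],[[0,0,0.06],[0,0,8]],[[0,0,0.05],[0,0,5]],[[0,0,0],[0,0,0]],[[0,0,0],[0,0,0]]]}}

```text
clock: 7.3
tool_pos: [0.4902, 0.0974, 0.1637]
eef_rot: [0.708, -0.706, -0.001, -0.0]
contact_force: [0.2, 4.8, 0.1]
opening: 0.426
finger_force: 35.0
```

```bash
python3 - <<'E'
from h import *
line('w4')
E
```

```text
7.35 q7 [ 0.168  0.745 -0.758  1.995  0.781  0.72   2.064] [0.4902 0.0974 0.1637] [ 7.079e-01 -7.063e-01 -1.000e-03 -2.000e-04] [-0.16  4.57  0.71] [ 1.291  0.112 -0.054] 0.4225229240539827 34.99733390468464
comp [ 98   0  22  18 308] [369.87662338 257.37012987] axis deg 165.3 offset mm [-19.6 -31.1] dir -122.2
comp [ 60  72  40  16 388] [339.54123711 330.04123711] axis deg 168.1 offset mm [-9.1 -1. ] dir -174.0
comp [96 89  7  7 27] [358.59259259 342.62962963] axis deg 122.8 offset mm [-16.8   4.7] dir 164.3
```

The cap has turned 168° (2.93 rad), so it should be off the thread. I'll lift it slowly first.

Request:
{"op": "step_arm", "data": {"increments": [[[0,0.05,0.1],[0,0,3]],[[0,0,0.2],[0,0,0]],[[0,0,0.2],[0,0,0]],[[0,0,0.3],[0,0,0]],[[0,0,0.4],[0,0,0]],[[0,0,0.5],[0,0,0]],[[0,0,0.5],[0,0,0]],[[0,0,0.5],[0,0,0]],[[0,0,0.5],[0,0,0]],[[0,0,0],[0,0,0]]]}}

```text
clock: 8.35
tool_pos: [0.4913, 0.0967, 0.1966]
eef_rot: [0.727, -0.687, 0.0, -0.0]
contact_force: [-0.7, -0.7, -0.3]
opening: 0.424
finger_force: 35.0
```

```bash
python3 - <<'E'
from h import *
line('w5')
E
```

```text
8.4 q7 [ 0.208  0.705 -0.82   1.963  0.725  0.796  2.166] [0.4911 0.0966 0.1962] [ 7.268e-01 -6.868e-01  2.000e-04 -2.000e-04] [-0.31  0.24 -0.49] [0.061 0.106 0.053] 0.4216649018595764 34.99815225346538
comp [ 39   0  40  10 157] [318.74522293 252.50318471] axis deg -0.1 offset mm [  1.  -32.7] dir -88.2
comp [105   0  15   6  46] [373.7826087  251.45652174] axis deg 170.9 offset mm [-19.  -34.2] dir -119.1
comp [ 60  72  40  16 378] [339.3994709 329.9047619] axis deg 171.9 offset mm [-8.9 -1.2] dir -172.5
```

The forces dropped to zero and the line moved with the gripper, so the cap is free. I'll lift it the rest of the way to about 10 cm.

Request:
{"op": "step_arm", "data": {"increments": [[[0,0,0.5],[0,0,0]],[[0,0,1],[0,0,0]],[[0,0,1],[0,0,0]],[[0,0,1],[0,0,0]],[[0,0,1],[0,0,0]],[[0,0,0.7],[0,0,0]],[[0,0,0.3],[0,0,0]],[[0,0,0],[0,0,0]],[[0,0,0],[0,0,0]],[[0,0,0],[0,0,0]]]}}

```text
clock: 9.4
tool_pos: [0.4907, 0.0965, 0.2504]
eef_rot: [0.727, -0.687, -0.0, 0.0]
contact_force: [-0.2, -0.1, -0.6]
opening: 0.429
finger_force: 35.0
```

```bash
python3 - <<'E'
from h import *
line('w6'); snap('side','side1')
E
```

```text
9.45 q7 [ 0.256  0.635 -0.891  1.9    0.623  0.911  2.257] [0.4907 0.0965 0.2504] [ 7.270e-01 -6.867e-01 -3.000e-04  4.000e-04] [-0.26 -0.19 -0.01] [ 0.106  0.149 -0.001] 0.42470520551524255 34.998263117395254
comp [ 39   0  36   6 159] [316.20754717 251.86163522] axis deg -176.4 offset mm [  1.8 -33.1] dir -86.9
comp [  7  13  19  20 193] [274.99481865 271.57512953] axis deg -120.3 offset mm [ 16.6 -24.6] dir -56.0
comp [89 13  7 11 29] [352.4137931  267.55172414] axis deg -67.3 offset mm [-11.9 -27.8] dir -113.2
comp [ 60  72  40  16 375] [339.38133333 329.888     ] axis deg 171.8 offset mm [-9.1 -1.5] dir -170.4
```

View pics/side1.png

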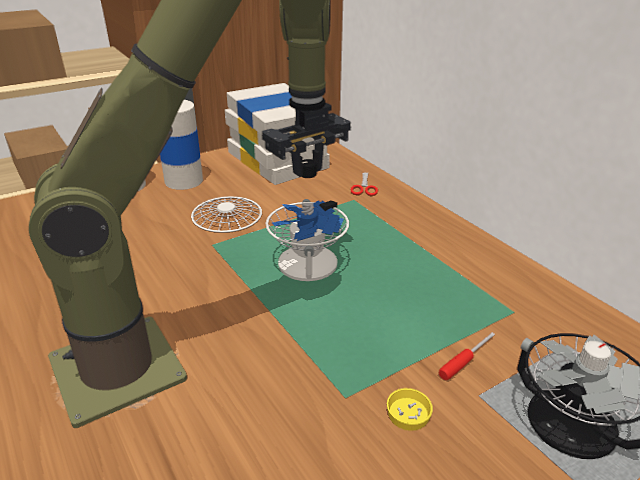

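The side view shows the cap held in the gripper at about (308,165). The bare spindle is exposed at (307,205), and nothing else on the desk has moved.

```bash
python3 -c "
from plant import r
print(r.finish_job())"
```

```text
the job is handed in; nothing more can be done
None
```

The cap is off: its thread is the usual kind (counter-clockwise loosens), and I handed the job in at about 9.5 s with the gripper holding the cap upright and still, about 10 cm above its seat, and nothing else on the desk moved.

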